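Park the wet doll in the drying rack

TASK

Take the aluminium post that stands in front of the drying rack's mouth and stand it upright on its round cork pad. Then hold the plywood paddle by its blue grip and bring the freshly varnished doll that stands on it in through the mouth, under the wire roof, and sideways into the empty bay, so that it ends up standing on its paddle wholly behind the front board, and let go. The varnish is wet: the doll must touch nothing but its paddle, and the other dolls, the compass and the burnisher must be left where they are.

Things in the scene. Friction and masses are not known exactly. Their poses are not given: they have to be found in the camera images.
- rack: Fixed light-wood drying rack, 278 mm wide (its y), 123 mm deep (its x); origin on the bench at its middle, x points from its front (robot side) into it, z up. No floor: things slide on the bench. Roof: four 6 mm brass rods along y, 113 to 119 mm high. Side walls at y = +-135 mm, 122 mm high. Back rail 26 mm high, inner face at x = +61 mm. Bays at y = +-82 mm, behind the front boards; one is empty
- rack_mouth (a point): Middle of the rack's mouth, on the bench at x = -50 mm, y = 0 in the rack's frame. The front is two hanging boards 8 mm thick at this x, each spanning |y| = 34 to 131 mm and z = 32 to 112 mm: between them the mouth, 68 mm wide; below them a slot 32 mm high over the whole width, through which the paddle's plate and handle bar can pass sideways
- tag: Small green tag (30 x 4 x 22 mm) fixed on top of the front board of the EMPTY bay, 112 to 134 mm high, nothing to grip. Its origin lies not in the tag but on the bench in the middle of the empty bay (x = +5 mm, y = +82 or -82 mm in the rack's frame), 55 mm behind the tag
- paddle: Plywood paddle that lies on the bench and slides on it, 0.18 kg: plate 76 x 76 x 8 mm, origin under its centre, x away from the handle; a rim ring, 42 mm inside, 50 mm outside, top 14 mm above the bench, keeps the doll's foot in place; handle bar 16 mm wide, 12 mm high along -x; at its end, centred at x = -130 mm, an upright blue grip block 36 mm (x) by 20 mm (y), 55 mm high
- paddle_grip (a point): Middle of the paddle's blue grip block, 40 mm above the bench, at x = -130 mm in the paddle's frame; pinch it across the paddle's y (20 mm)
- doll: The wet, yellow doll with a red shawl, 46 mm in diameter (widest 26 mm above its foot), foot 37 mm, 85 mm high, 0.08 kg, standing loose on the paddle's plate inside the rim; origin at the centre of its underside, z up
- post: Aluminium tool rest post, standing upright: round base 56 mm in diameter and 14 mm high, shaft 30 mm in diameter up to 110 mm, about 0.35 kg; origin at the centre of its underside, z up. It starts in front of the rack's mouth
- pad: Round cork pad for the post, 96 mm in diameter, 3 mm thick, fixed to the bench; origin at the centre of its underside
- dry_doll: Bystander: yellow doll with a blue shawl, 42 mm in diameter, 72 mm high, standing in the occupied bay; origin at the centre of its underside
- small_doll: Bystander: small yellow doll with a green shawl, 36 mm in diameter, 58 mm high, standing in front of the rack to one side of the mouth; origin at the centre of its underside
- compass: Bystander: steel scribing compass lying flat, about 110 mm long (x from -45 to +63 mm), 35 mm wide, 10 mm high, in front of the rack to the other side of the mouth; origin on the bench near its middle, x towards its brass knob
- burnisher: Bystander: burnisher with a horn handle, lying flat beside the cork pad, on the robot's side of it, 170 mm long (x from -80 to +90 mm), 18 mm wide, 16 mm high; origin on the bench near its middle, x towards the steel tip

How it is judged (in metres and radians):
At the end, for the whole second after the job is handed in: Post upright on the pad, axis within 22 mm of its centre. Wet doll upright inside its paddle's rim, paddle flat on the bench; doll axis 57 to 120 mm sideways from the rack's middle and -23 to +40 mm in the rack's x. All released and at rest; bystanders within 15 mm of their starts (horizontal distance between post and pad below 0.022 m and angle between post's own z axis and vertical below 0.08 rad and height (world z) of post below 0.008 m and linear speed of each of post, doll, paddle below 0.02 m/s and x of doll in the frame of rack between -0.023 and 0.04 m and (y of doll in the frame of rack above 0.057 m or y of doll in the frame of rack below -0.057 m) and y of doll in the frame of rack between -0.12 and 0.12 m and horizontal distance between doll and paddle below 0.012 m and height (world z) of doll below 0.014 m and angle between doll's own z axis and vertical below 0.1 rad and angle between paddle's own z axis and vertical below 0.06 rad); the robot touches nothing.
It fails at once if the wet doll is touched by the robot, the rack, the post or another object than its paddle (over 0.3 N) (contact force between doll and the fingers above 0.3 N or contact force between doll and the arm above 0.3 N or contact force between doll and rack above 0.3 N or contact force between doll and post above 0.3 N or contact force between doll and dry_doll above 0.3 N or contact force between doll and small_doll above 0.3 N or contact force between doll and compass above 0.3 N or contact force between doll and burnisher above 0.3 N).
It fails at once if the wet doll tips over or leaves its paddle (angle between doll's own z axis and vertical above 0.5 rad or horizontal distance between doll and paddle above 0.03 m).
It fails at once if another doll, the compass or the burnisher is moved by more than 15 mm or tipped over (distance of any of dry_doll, small_doll, compass, burnisher from where it was at the start of the episode above 0.015 m or angle between any of dry_doll, small_doll, compass, burnisher's own z axis and vertical above 0.6 rad).
It also fails if it takes over 64 s, if anything falls off the work surface, if the arm or the gripper's body presses on something with over 40 N, if the wrist force passes 120 N, or if a joint passes its speed limit or range.

ROBOT

A 6-joint arm with a two-finger parallel gripper is mounted at the origin on the work surface. World frame = base frame: x ahead of the robot, y to its left, z up, the work surface at z = 0. Lengths are in m, angles in degrees, forces in N, time in s.
With the tool pointing down it reaches from about 0.225 to 0.725 m from the base axis. Payload 3.1 kg.
Tool frame: the origin (TCP) lies on the centre line of the jaws, within the pads' length; the fingertips stand 8 mm ahead of it and the grasp point (between the pads) lies 11 mm behind it; z points along the fingers, y is the line along which they close (so a half turn about z gives the same grasp; the last joint's range is limited). The gripper opens to 85 mm and grips with 20 to 120 N. Pads are 22 mm wide; open, the fingers measure 114 mm over their backs; the gripper's body (76 mm by 85 mm) begins 54 mm behind the grasp point. The pads swing forward as they close: fully open they stand 13 mm farther back than shut.
Start: joints at [69.282, 2.75, 5.684, 92.934, 0, 82.678], TCP at [0.122, 0.511, 0.239] pointing down, gripper open.
Joint ranges: [-166.93, 166.93], [-56.73, 111.36], [-69.38, 81.34], [-121.58, 131.49], [-85.45, 84.26], [-180, 180]. Speed limits (degrees/s): [159.86, 159.86, 180, 180, 180, 180].

INTERFACE

Orientations are given as [roll, pitch, yaw] about the fixed x, y, z axes, in that order (R = Rz(yaw) Ry(pitch) Rx(roll)).
In Python, from workcell import r, get_image gives the robot as it stands. The module is installed in compiled form; this text tells all that it offers.
- The arm moves only by the tool play_rows, never from a script. Its argument "commands" is one flat list of numbers, 7 for each row, row after row: the shift along the tool's x, y, z in m, then the turn, a rotation vector about the tool's x, y, z in degrees, then the closure, from -1 (fully open) to 1 (shut). In form: [x, y, z, rx, ry, rz, claw, x, y, z, rx, ry, rz, claw, ...]. A call has 1 to 12 rows; each row is the pose to reach, as a shift and turn from the pose commanded when the call began, along the tool's axes at that moment; what a row does not reach only later rows make up. A row lasts 1/10 s, in which the tool goes at most 50 mm and 8.59 degrees, less where a joint would pass 70% of its speed; a pose out of reach is approached as far as the arm can. A call with a gripper value outside its range is refused whole. The fingers move at their own pace and stop on an object; the grip force is fixed at half the most. Time passes only in rows, so rows that repeat a pose let the fingers close. It gives the time, the measured TCP pose, the force, the opening and the grip force at its end, in the units of the state.
- r.get_obs(): the state, without advancing time (a new reading comes with each control period).
- get_image(name): name is "scene" or "top" or "wrist"; returns a dict with "pixels" (480x640x3 uint8, blue, green, red), "fx", "fy", "cx", "cy" (pixels), "cam_to_world" (4x4, takes a point from camera to world coordinates). Camera axes: x right, y up, looking along -z (the intrinsics and any distortion apply to the point x, -y, -z); pixel columns grow to the right and rows downward; lengths in m; the calibration is good to about 2 mm. The wrist camera is an equidistant fisheye: a pixel r from the principal point sees the ray r / f radians off the axis. A picture is of the moment at which its call begins. There is no depth.
- r.hand_in(): hands the job in; it is judged then, once.
The state is a dict: "time": time; "joint_positions": joint angles; "dq": joint speeds; "joint_efforts": joint torques, N m; "tool_pos": TCP position; "tool_rot": TCP orientation; "contact_force": force on the tool from outside, world axes, zero at the start; "ft_torque": the same for the moment, N m; "grip_width": finger opening in m; "grasp_force": force on a finger pad.
Only numpy, scipy, OpenCV 4.12 (cv2) and the standard library are available. Lean on these libraries where they do the work, as an engineer would, in place of code of your own. Each camera call takes 0.05 s, during which the arm holds its last target. There are 200 camera calls.

## Working session

There is one attempt and no reset: what is moved stays moved. The work goes in short steps, Python scripts to look and compute and a tool call to move; the robot and the scene stay as the last step left them, time stands still between calls to the robot, and variables do not carry over. Pictures are saved under pics/ and viewed, at most 10 in all, crops included, and the job is handed in when it is done.

Besides the shell and the picture viewer there is one more tool, called after ">>>" as name(argument=value, ...) on one line, values as JSON. play_rows: Moves the arm, as the interface text tells. Its arguments: {"type":"object","properties":{"commands":{"type":"array","items":{"type":"number"}}},"required":["commands"]}

```bash
mkdir -p pics
python3 - <<'E'
from workcell import r,get_image
import cv2,pickle,numpy as np
for n in ("scene","top"):
    d=get_image(n); cv2.imwrite(f"pics/{n}0.png",d["pixels"]); pickle.dump(d,open(f"{n}0.pkl","wb"))
    print(n,d["fx"],d["fy"],d["cx"],d["cy"],{k:v for k,v in d.items() if k not in("pixels",)}) 
print(r.get_obs())
E
```

```text
scene 439.28009630475367 439.28009630475367 321.8279081100876 238.86703259905477 {'fx': 439.28009630475367, 'fy': 439.28009630475367, 'cx': 321.8279081100876, 'cy': 238.86703259905477, 'cam_to_world': array([[ 0.51006614, -0.74620331,  0.42780036,  0.93464169],
       [ 0.860122  ,  0.44525019, -0.24888232, -0.24024963],
       [-0.00476138,  0.49490695,  0.86893293,  0.80904021],
       [ 0.        ,  0.        ,  0.        ,  1.        ]])}
top 454.4992852788767 454.4992852788767 321.83026218051083 235.99071730930228 {'fx': 454.4992852788767, 'fy': 454.4992852788767, 'cx': 321.83026218051083, 'cy': 235.99071730930228, 'cam_to_world': array([[-0.01613863,  0.99603722, -0.08746089,  0.49604028],
       [-0.99986389, -0.0163766 , -0.00200393,  0.00863444],
       [-0.0034283 ,  0.08741664,  0.99616594,  0.88953548],
       [ 0.        ,  0.        ,  0.        ,  1.        ]])}
{'time': 0.1, 'joint_positions': array([ 6.92822994e+01,  2.78846608e+00,  5.59963305e+00,  9.29336093e+01,
       -1.09787536e-03,  8.26781755e+01]), 'dq': array([-0.04174432, -0.11335604,  0.18183864,  0.05254311,  0.01129566,
       -0.08399995]), 'joint_efforts': array([ 2.61448520e-03, -3.39851654e+01,  3.20934284e+01,  1.58125127e-02,
       -1.03031346e-04, -7.67064279e-06]), 'tool_pos': array([0.12145054, 0.51020204, 0.23822749]), 'tool_rot': array([-1.79878416e+02, -1.45154143e-02,  1.66604110e+02]), 'contact_force': array([ 0.78427586, -0.27820438,  0.65963058]), 'ft_torque': array([ 0.0256341 , -0.02030305,  0.00550616]), 'grasp_force': 0.0, 'grip_width': 0.08536547793303711}
```

View pics/top0.png

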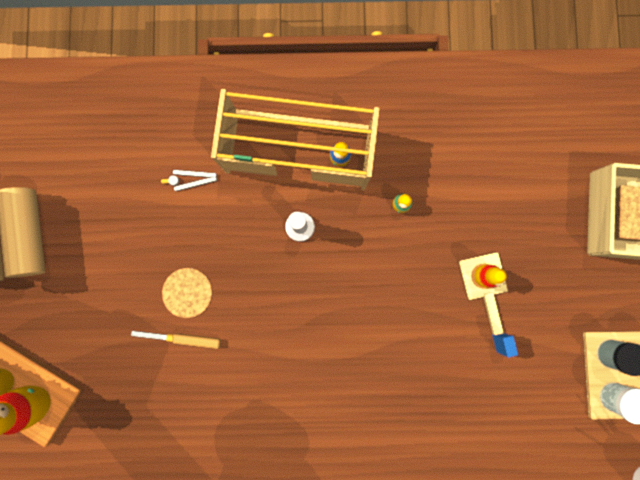

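View pics/scene0.png

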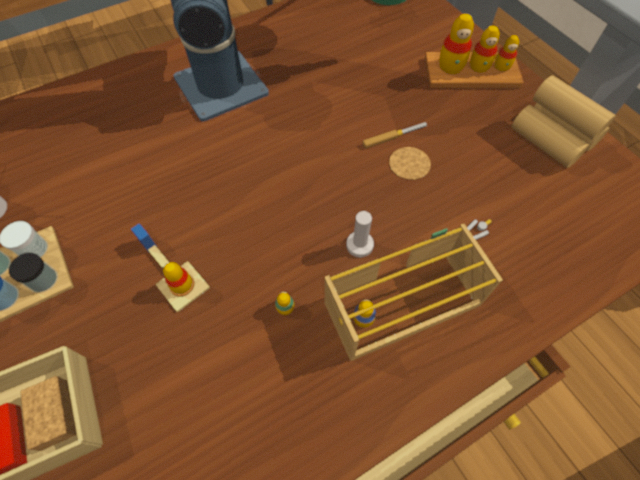

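Top view: rack around (297,135) with the green tag at its left (+y) front (243,158), post at (300,226), pad (187,293), paddle plate (484,277) with grip (506,345), small doll (402,203), compass (190,180), burnisher (175,340). The scene view agrees. Next, enlarged crops for exact corners, plus colour-mask measurements.

```bash
cat > h.py <<'E'
import numpy as np,cv2,pickle
def onplane(d,u,v,z):
    p=np.array([(u-d["cx"])/d["fx"],-(v-d["cy"])/d["fy"],-1.0]); T=d["cam_to_world"]
    w=T[:3,:3]@p; o=T[:3,3]; return (o+w*(z-o[2])/w[2])
def pix(d,P):
    T=d["cam_to_world"]; c=T[:3,:3].T@(np.array(P)-T[:3,3])
    return np.array([d["cx"]+d["fx"]*c[0]/-c[2], d["cy"]-d["fy"]*c[1]/-c[2]])
def blobs(d,lo,hi,amin=8):
    hsv=cv2.cvtColor(d["pixels"],cv2.COLOR_BGR2HSV); m=cv2.inRange(hsv,lo,hi)
    n,l,s,c=cv2.connectedComponentsWithStats(m); return m,l,[(i,s[i],c[i]) for i in range(1,n) if s[i][4]>=amin]
E
python3 - <<'E'
from h import *
d=pickle.load(open("top0.pkl","rb")); im=d["pixels"]
a=cv2.resize(im[80:200,200:400],None,fx=4,fy=4,interpolation=cv2.INTER_CUBIC)
cv2.imwrite("pics/rack.png",a)
b=cv2.resize(im[240:370,440:540],None,fx=4,fy=4,interpolation=cv2.INTER_CUBIC)
c=cv2.resize(im[190:320,240:340],None,fx=4,fy=4,interpolation=cv2.INTER_CUBIC)
cv2.imwrite("pics/pad.png",np.hstack([b,c]))
for n,lo,hi in(("blue",(105,150,80),(125,255,255)),("green",(70,80,40),(95,255,255)),("white",(0,0,170),(180,40,255))):
  for i,s,c in blobs(d,lo,hi)[2]: print(n,s,c)
# pad
m=cv2.inRange(cv2.cvtColor(im,cv2.COLOR_BGR2HSV),(8,60,130),(25,170,255))[255:330,150:225]
cs=max(cv2.findContours(m,0,2)[0],key=cv2.contourArea); e=cv2.fitEllipse(cs); print("pad",e); print(onplane(d,e[0][0]+150,e[0][1]+255,.003))
E
```

```text
blue [331 152  19  10  42] [339.35714286 157.92857143]
blue [494 335  23  21 310] [505.59677419 344.4483871 ]
green [235 156  16   5  27] [242.88888889 158.33333333]
green [396 200   9  10  15] [398.66666667 205.8       ]
white [173 170  43  20 335] [194.49253731 178.26865672]
white [169 176   9   9  66] [172.96969697 179.93939394]
white [286 212  28  29 525] [298.57714286 225.27809524]
white [132 331  34   9 149] [148.73154362 334.98657718]
white [601 384  39  40 921] [624.02931596 402.45602606]
pad ((36.3536491394043, 35.603065490722656), (50.191612243652344, 56.87394714355469), 174.00350952148438)
[0.47187529 0.27487331 0.003     ]
```

View pics/rack.png

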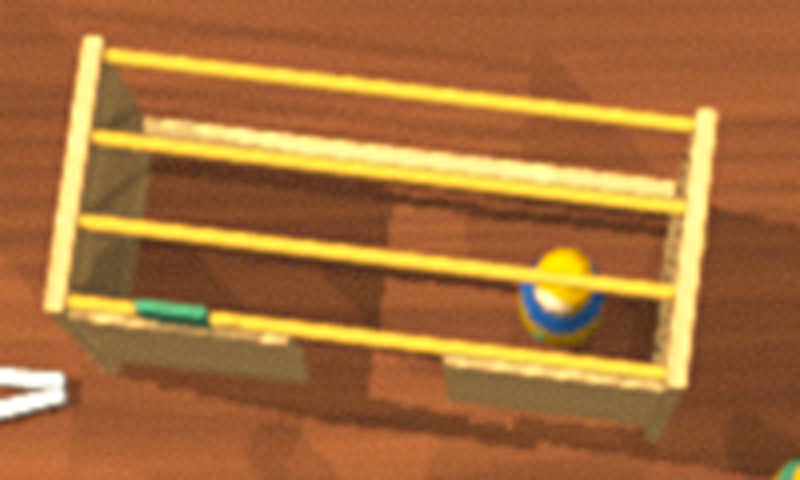

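View pics/pad.png

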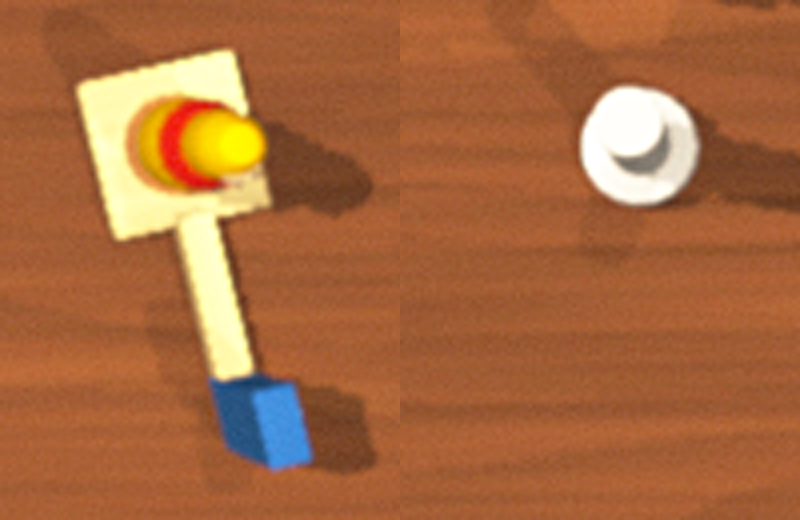

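Rack crop: wall-top centres at (93.5,39), (56,310), (706,111), (676,386). Tag centre is at (171,311). Paddle plate corners are (78,86), (235,50), (271,205), (118,241). Grip top corners are (254,387), (295,380), (311,460), (270,469). Post base centre is at (639,146) and its shaft top at about (628,122) in the stacked picture.

Run:
```python
from h import *
np.set_printoptions(precision=4,suppress=True)
d=pickle.load(open("top0.pkl","rb")); s=pickle.load(open("scene0.pkl","rb"))
f=lambda x,y,ox,oy,z: onplane(d,(x+.5)/4-.5+ox,(y+.5)/4-.5+oy,z)
W=np.array([f(*p,200,80,.122) for p in((93.5,39),(56,310),(706,111),(676,386))]); print("walls",W)
LB,LF,RB,RF=W
ex=((LB-LF)+(RB-RF)); ey=(LB-RB)+(LF-RF)
print("lens",np.linalg.norm(LB-LF),np.linalg.norm(RB-RF),np.linalg.norm(LB-RB),np.linalg.norm(LF-RF))
yx=np.degrees(np.arctan2(ex[1],ex[0])); yy=np.degrees(np.arctan2(-ey[0],ey[1])); print("yaw",yx,yy)
yaw=np.radians(yy); R=np.array([[np.cos(yaw),-np.sin(yaw)],[np.sin(yaw),np.cos(yaw)]])
O=W.mean(0)[:2]-R@[0.0075,0]; print("rack origin",O)
t=f(171,311,200,80,.134)[:2]; print("tag in rack",R.T@(t-O))
# board bottom/top inner corners
for p in((290,342),(445,360)): print("board top inner",R.T@(f(*p,200,80,.112)[:2]-O))
for p in((305,381),): print("board bottom inner",R.T@(f(*p,200,80,.032)[:2]-O))
P=np.array([f(*p,440,240,.008) for p in((78,86),(235,50),(271,205),(118,241))]); pc=P.mean(0)
G=np.array([f(*p,440,240,.055) for p in((254,387),(295,380),(311,460),(270,469))]); gc=G.mean(0)
print("plate",pc,[np.linalg.norm(P[i]-P[i-1]) for i in range(4)]); print("grip",gc,[np.linalg.norm(G[i]-G[i-1]) for i in range(4)])
v=pc-gc; print("dist",np.linalg.norm(v[:2]),"yaw",np.degrees(np.arctan2(v[1],v[0])))
e=(P[0]-P[3])+(P[1]-P[2]); print("yaw plate",np.degrees(np.arctan2(e[1],e[0])))
print("post base",f(239,146,240,190,.014),"top",f(228,122,240,190,.11))
for n,u,v,z in(("smalldoll",402,203,.03),("compass knob",173,180,.005),("compass legs",216,178,.005),("compass leg upper",216,174,.005),("burn tip",132,333,.005),("burn end",219,345,.008)):
    q=onplane(d,u,v,z); print(n,q,"rack:",R.T@(q[:2]-O))
# cross-check in scene view
ez=lambda p,z:np.append(O+R@p,z)
for n,p in(("tag",ez([-.05,.082],.123)),("postbase",[*f(239,146,240,190,.014)[:2],.014]),("grip",[*gc[:2],.055]),("pad",[.4719,.2749,.003]),("plate",[*pc[:2],.008]),("LF",W[1]),("RB",W[2])): print(n,pix(s,p))
```

```text
walls [[ 0.8232  0.1786  0.122 ]
 [ 0.7029  0.1944  0.122 ]
 [ 0.7862 -0.0878  0.122 ]
 [ 0.6651 -0.0717  0.122 ]]
lens 0.12136353495119849 0.12213556922577713 0.2689002001194478 0.2687451832583012
yaw -7.525491032698667 -7.9918670158111285
rack origin [0.7369 0.0544]
tag in rack [-0.0504  0.0821]
board top inner [-0.0525  0.0334]
board top inner [-0.0521 -0.0346]
board bottom inner [-0.0519  0.0353]
plate [ 0.491  -0.3003  0.008 ] [np.float64(0.07634341309810311), np.float64(0.07842331054493436), np.float64(0.076056230006822), np.float64(0.07596540181120699)]
grip [ 0.3654 -0.3261  0.055 ] [np.float64(0.03678871437190481), np.float64(0.018857369670645205), np.float64(0.035932542012315646), np.float64(0.01898203246717742)]
dist 0.1281656063964677 yaw 11.603629151240762
yaw plate 11.195012949614341
post base [0.5928 0.0536 0.014 ] top [0.5927 0.0533 0.11  ]
smalldoll [ 0.6322 -0.1437  0.03  ] rack: [-0.0761 -0.2108]
compass knob [0.6897 0.3029 0.005 ] rack: [-0.0814  0.2395]
compass legs [0.6922 0.2178 0.005 ] rack: [-0.067   0.1556]
compass leg upper [0.7003 0.2178 0.005 ] rack: [-0.059   0.1567]
burn tip [0.3927 0.3779 0.005 ] rack: [-0.3859  0.2725]
burn end [0.3679 0.21   0.008 ] rack: [-0.3871  0.1028]
tag [439.5055 235.0414]
postbase [361.4859 242.5176]
grip [141.3   232.172]
pad [412.0747 163.6595]
plate [183.5587 285.3179]
LF [463.2214 224.425 ]
RB [358.7475 340.3564]
```

Everything checks out: wall lengths, plate and grip sizes, the 130 mm grip distance, the tag at (-50,+82), and the scene reprojections. The rack origin is (0.737, 0.054) with yaw −7.9°, and the empty bay is on the +y side. First I move above the post with the tool at yaw 180.

>>> play_rows(commands=[-0.047, -0.028, 0.003, 0, 0, -3, -1, -0.094, -0.056, 0.006, 0, 0, -6, -1, -0.14, -0.084, 0.01, 0, 0, -9, -1, -0.188, -0.112, 0.013, 0, 0, -12, -1, -0.235, -0.14, 0.016, 0, 0, -13.4, -1, -0.282, -0.168, 0.02, 0, 0, -13.4, -1, -0.329, -0.196, 0.023, 0, 0, -13.4, -1, -0.376, -0.224, 0.026, 0, 0, -13.4, -1, -0.423, -0.252, 0.029, 0, 0, -13.4, -1, -0.47, -0.28, 0.032, 0, 0, -13.4, -1, -0.5, -0.298, 0.035, 0, 0, -13.4, -1, -0.5, -0.298, 0.035, 0, 0, -13.4, -1])

```text
time: 1.3
tool_pos: [0.5405, 0.1021, 0.203]
tool_rot: [-180.0, -0.1, 179.9]
contact_force: [0.1, 1.0, -0.0]
grip_width: 0.0854
grasp_force: 0.0
```

>>> play_rows(commands=[-0.026, -0.024, 0, 0, 0, 0, -1, -0.0525, -0.0485, 0, 0, 0, 0, -1, -0.0525, -0.0485, 0.03, 0, 0, 0, -1, -0.0525, -0.0485, 0.06, 0, 0, 0, -1, -0.0525, -0.0485, 0.09, 0, 0, 0, -1, -0.0525, -0.0485, 0.115, 0, 0, 0, -1, -0.0525, -0.0485, 0.129, 0, 0, 0, -1, -0.0525, -0.0485, 0.129, 0, 0, 0, -1, -0.0525, -0.0485, 0.129, 0, 0, 0, 0.2, -0.0525, -0.0485, 0.129, 0, 0, 0, 0.6, -0.0525, -0.0485, 0.129, 0, 0, 0, 1, -0.0525, -0.0485, 0.129, 0, 0, 0, 1])

```text
time: 2.5
tool_pos: [0.5927, 0.0558, 0.0771]
tool_rot: [-179.9, 0.2, 180.0]
contact_force: [1.3, 0.3, -3.2]
grip_width: 0.0287
grasp_force: 63.6
```

>>> play_rows(commands=[0, 0, 0, 0, 0, 0, 1, 0, 0, 0, 0, 0, 0, 1, 0, 0, 0, 0, 0, 0, 1, 0, 0, 0, 0, 0, 0, 1])

```text
time: 2.9
tool_pos: [0.5927, 0.056, 0.0771]
tool_rot: [-179.9, 0.2, 180.0]
contact_force: [0.1, -2.0, 5.1]
grip_width: 0.0288
grasp_force: 58.8
```

>>> play_rows(commands=[0, 0, -0.012, 0, 0, 0, 1, 0, 0, -0.025, 0, 0, 0, 1, 0.008, 0.015, -0.025, 0, 0, 0, 1, 0.023, 0.042, -0.025, 0, 0, 0, 1, 0.039, 0.07, -0.025, 0, 0, 0, 1, 0.054, 0.098, -0.025, 0, 0, 0, 1, 0.07, 0.126, -0.025, 0, 0, 0, 1, 0.085, 0.154, -0.025, 0, 0, 0, 1, 0.1, 0.182, -0.025, 0, 0, 0, 1, 0.112, 0.203, -0.025, 0, 0, 0, 1, 0.121, 0.219, -0.025, 0, 0, 0, 1, 0.121, 0.219, -0.025, 0, 0, 0, 1])

```text
time: 4.1
tool_pos: [0.4674, 0.2782, 0.0996]
tool_rot: [179.9, -0.2, -179.7]
contact_force: [0.2, -0.7, -5.2]
grip_width: 0.0285
grasp_force: 59.6
```

Run:
```python
from workcell import r,get_image
from h import *
d=get_image("top");pickle.dump(d,open("top1.pkl","wb"));s=get_image("scene")
cv2.imwrite("pics/chk1.png",np.hstack([cv2.resize(d["pixels"][200:360,100:300],None,fx=2,fy=2),cv2.resize(s["pixels"][80:240,320:500],None,fx=2,fy=2)]))
o=r.get_obs();print(o["tool_pos"],o["contact_force"],o["grip_width"])
```

```text
[0.46932184 0.27603362 0.09982459] [ 0.51641014  0.50750737 -4.43261697] 0.028428375572714694
```

View pics/chk1.png

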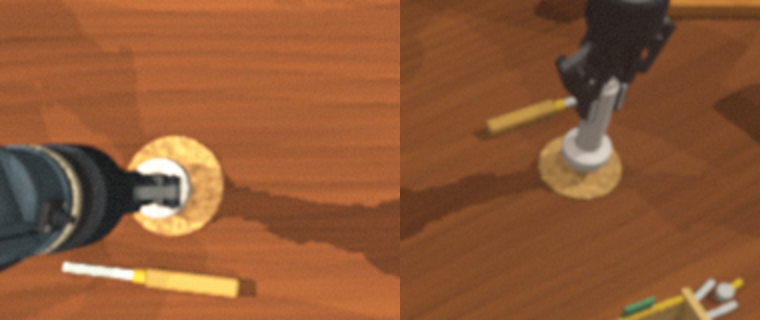

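The post is held upright above the pad: its base is at about (160,187) in the left half, with the pad centre at (178,187), which matches parallax at this height. Now I lower it, release and rise.

>>> play_rows(commands=[-0.002, 0, 0.007, 0, 0, 0, 1, -0.002, -0.001, 0.014, 0, 0, 0, 1, -0.002, -0.001, 0.018, 0, 0, 0, 1, -0.002, -0.001, 0.02, 0, 0, 0, 1, -0.002, -0.001, 0.02, 0, 0, 0, 1, -0.002, -0.001, 0.02, 0, 0, 0, 0.5, -0.002, -0.001, 0.02, 0, 0, 0, 0, -0.002, -0.001, 0.02, 0, 0, 0, -0.5, -0.002, -0.001, 0.02, 0, 0, 0, -1, -0.002, -0.001, 0.02, 0, 0, 0, -1, -0.002, -0.001, 0.02, 0, 0, 0, -1])

```text
time: 5.3
tool_pos: [0.4727, 0.2746, 0.0807]
tool_rot: [180.0, 0.0, -180.0]
contact_force: [-0.3, -0.1, -0.2]
grip_width: 0.0853
grasp_force: 0.0
```

>>> play_rows(commands=[0, 0, -0.02, 0, 0, 0, -1, 0, 0, -0.05, 0, 0, 0, -1, 0, 0, -0.08, 0, 0, 0, -1, 0, 0, -0.11, 0, 0, 0, -1, 0, 0, -0.14, 0, 0, 0, -1, 0, 0, -0.14, 0, 0, 0, -1])

```text
time: 5.9
tool_pos: [0.475, 0.2755, 0.2262]
tool_rot: [179.8, 0.5, -180.0]
contact_force: [0.1, -0.0, 0.9]
grip_width: 0.0856
grasp_force: 0.0
```

>>> play_rows(commands=[0.009, -0.048, 0, 0, 0, 0, -1, 0.018, -0.096, 0, 0, 0, 0, -1, 0.027, -0.144, 0, 0, 0, -1, -1, 0.036, -0.192, 0, 0, 0, -2, -1, 0.045, -0.24, 0, 0, 0, -4, -1, 0.054, -0.288, 0, 0, 0, -6, -1, 0.062, -0.336, 0, 0, 0, -8, -1, 0.071, -0.384, 0, 0, 0, -10, -1, 0.08, -0.432, 0, 0, 0, -11.4, -1, 0.089, -0.48, 0, 0, 0, -11.4, -1, 0.098, -0.528, 0, 0, 0, -11.4, -1, 0.105, -0.57, 0, 0, 0, -11.4, -1])

```text
time: 7.1
tool_pos: [0.3664, -0.2977, 0.2195]
tool_rot: [180.0, -0.0, -168.7]
contact_force: [0.6, 1.1, -0.1]
grip_width: 0.0857
grasp_force: 0.0
```

>>> play_rows(commands=[0, 0, 0, 0, 0, 0, -1, 0, 0, 0, 0, 0, 0, -1])

```text
time: 7.3
tool_pos: [0.3668, -0.2958, 0.2193]
tool_rot: [179.9, -0.0, -168.7]
contact_force: [-0.2, -0.2, 0.4]
grip_width: 0.0856
grasp_force: 0.0
```

Run:
```python
from workcell import r,get_image
from h import *
np.set_printoptions(precision=4,suppress=True)
d=get_image("top"); cv2.imwrite("pics/t2.png",d["pixels"])
m=cv2.inRange(cv2.cvtColor(d["pixels"],cv2.COLOR_BGR2HSV),(0,0,170),(180,40,255))[250:330,150:230]
c=max(cv2.findContours(m,0,2)[0],key=cv2.contourArea); (u,v),rr=cv2.minEnclosingCircle(c); print("post base",u+150,v+250,rr,onplane(d,u+150,v+250,.017))
o=r.get_obs(); p=o["tool_pos"]; print(p,o["tool_rot"])
a=np.radians(o["tool_rot"][2]); t=np.array([.3636,-.3260])-p[:2]
print("tool xy shift",t@[np.cos(a),np.sin(a)],t@[np.sin(a),-np.cos(a)])
```

```text
post base 184.125 290.125 14.388680458068848 [0.4732 0.2749 0.017 ]
[ 0.3672 -0.295   0.2196] [ 179.8961   -0.0293 -168.6307]
tool xy shift 0.009618719157096538 -0.029667422557350272
```

>>> play_rows(commands=[0.005, -0.015, 0, 0, 0, 0, -1, 0.0095, -0.0295, 0.02, 0, 0, 0, -1, 0.0095, -0.0295, 0.05, 0, 0, 0, -1, 0.0095, -0.0295, 0.085, 0, 0, 0, -1, 0.0095, -0.0295, 0.12, 0, 0, 0, -1, 0.0095, -0.0295, 0.15, 0, 0, 0, -1, 0.0095, -0.0295, 0.175, 0, 0, 0, -1, 0.0095, -0.0295, 0.188, 0, 0, 0, -1, 0.0095, -0.0295, 0.188, 0, 0, 0, -1, 0.0095, -0.0295, 0.188, 0, 0, 0, -1])

```text
time: 8.35
tool_pos: [0.3647, -0.3266, 0.0333]
tool_rot: [-179.9, 0.0, -168.5]
contact_force: [0.9, -0.3, -0.4]
grip_width: 0.085
grasp_force: 0.0
```

Run:
```python
from workcell import r,get_image
from h import *
o=r.get_obs(); print(o["tool_pos"],o["tool_rot"],o["contact_force"])
w=get_image("wrist"); cv2.imwrite("pics/w3.png",w["pixels"])
```

```text
[ 0.36471356 -0.32659037  0.03326002] [-1.79930223e+02  3.60451370e-02 -1.68543082e+02] [ 0.85174943 -0.26985915 -0.36690379]
```

View pics/w3.png

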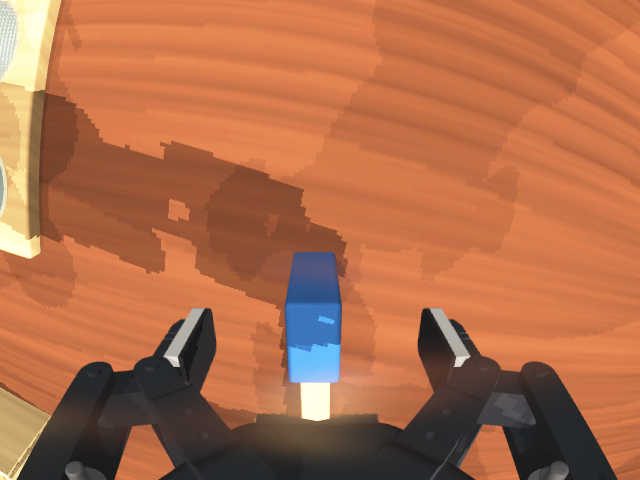

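The wrist view shows the blue grip at (314,340), centred and aligned between the fingers. Now I close.

>>> play_rows(commands=[0, 0, 0, 0, 0, 0, -0.6, 0, 0, 0, 0, 0, 0, -0.3, 0, 0, 0, 0, 0, 0, 0, 0, 0, 0, 0, 0, 0, 0.2, 0, 0, 0, 0, 0, 0, 0.4, 0, 0, 0, 0, 0, 0, 0.5, 0, 0, 0, 0, 0, 0, 0.6, 0, 0, 0, 0, 0, 0, 0.7, 0, 0, 0, 0, 0, 0, 0.8, 0, 0, 0, 0, 0, 0, 1, 0, 0, 0, 0, 0, 0, 1, 0, 0, 0, 0, 0, 0, 1])

```text
time: 9.6
tool_pos: [0.3642, -0.3267, 0.0326]
tool_rot: [-179.9, 0.0, -168.6]
contact_force: [-0.9, -1.5, 2.6]
grip_width: 0.019
grasp_force: 59.4
```

```bash
cat > meas.py <<'E'
from workcell import r,get_image
from h import *
np.set_printoptions(precision=4,suppress=True)
import sys
O=np.array([.7369,.0544]); y=np.radians(-7.9); R=np.array([[np.cos(y),-np.sin(y)],[np.sin(y),np.cos(y)]])
o=r.get_obs(); p=o["tool_pos"]; print("t",o["time"],"tcp",p,o["tool_rot"],"F",o["contact_force"],"w",o["grip_width"])
d=get_image("top"); s=get_image("scene")
pickle.dump((d,s),open(sys.argv[1]+".pkl","wb"))
# red shawl centroid of the wet doll, crossed over two views
def red(d,near):
    h=cv2.cvtColor(d["pixels"],cv2.COLOR_BGR2HSV); m=cv2.inRange(h,(0,190,120),(6,255,255))
    n,l,st,c=cv2.connectedComponentsWithStats(m); k=[i for i in range(1,n) if st[i][4]>15]
    k=min(k,key=lambda i:np.hypot(*(c[i]-near))); return c[k],st[k][4]
a=np.radians(o["tool_rot"][2]-180); dol=p[:2]+.13*np.array([np.cos(a),np.sin(a)])
print("plate from tcp",dol,"in rack",R.T@(dol-O),"rel yaw",np.degrees(a)-np.degrees(y))
ray=[]
for c in(d,s):
    q,A=red(c,pix(c,[*dol,.055])); print("red",q,A); ray.append((c["cam_to_world"][:3,3],onplane(c,*q,0)-c["cam_to_world"][:3,3]))
(o1,v1),(o2,v2)=ray; t=np.linalg.lstsq(np.c_[v1,-v2],o2-o1,rcond=None)[0]
X=(o1+t[0]*v1+o2+t[1]*v2)/2; print("shawl",X,"gap",np.linalg.norm(o1+t[0]*v1-o2-t[1]*v2),"in rack",R.T@(X[:2]-O))
E
python3 meas.py m0
```

```text
t 9.6 tcp [ 0.3642 -0.3267  0.0326] [-179.9472    0.0041 -168.6056] F [-0.8586 -1.4615  2.6113] w 0.01903846405748328
plate from tcp [ 0.4916 -0.3011] in rack [-0.1941 -0.3858] rel yaw -340.7055892938282
red [485.5619 276.1429] 105
red [178.3053 280.3368] 95
shawl [ 0.4891 -0.3005  0.0282] gap 0.00707770210513599 in rack [-0.1966 -0.3856]
```

>>> play_rows(commands=[-0.001, 0.003, 0, 0, 0, 0.4, 1, -0.003, 0.009, 0, 0, 0, 1.4, 1, -0.005, 0.02, 0, 0, 0, 2.9, 1, -0.009, 0.034, 0, 0, 0, 4.8, 1, -0.013, 0.048, 0, 0, 0, 7, 1, -0.017, 0.064, 0, 0, 0, 9.3, 1, -0.021, 0.08, 0, 0, 0, 11.6, 1, -0.025, 0.096, 0, 0, 0, 13.9, 1, -0.029, 0.11, 0, 0, 0, 15.8, 1, -0.032, 0.122, 0, 0, 0, 17.6, 1, -0.034, 0.13, 0, 0, 0, 18.7, 1, -0.035, 0.134, 0, 0, 0, 19.3, 1])

```text
time: 10.9
tool_pos: [0.372, -0.1874, 0.0326]
tool_rot: [-180.0, 0.0, 172.1]
contact_force: [-0.5, -3.1, 2.5]
grip_width: 0.0192
grasp_force: 59.5
```

>>> play_rows(commands=[0, 0, 0, 0, 0, 0, 1, 0, 0, 0, 0, 0, 0, 1])

```text
time: 11.1
tool_pos: [0.3719, -0.187, 0.0326]
tool_rot: [179.9, 0.0, 172.1]
contact_force: [-0.5, 1.6, 6.5]
grip_width: 0.0191
grasp_force: 60.0
```

```bash
python3 meas.py m1
```

```text
t 11.1 tcp [ 0.3719 -0.187   0.0326] [179.8619   0.0075 172.138 ] F [-0.5489  1.6362  6.4722] w 0.01906003374102591
plate from tcp [ 0.5007 -0.2048] in rack [-0.1983 -0.2892] rel yaw 0.037974757846733986
red [432.1591 271.5909] 88
red [225.8916 261.0723] 83
shawl [ 0.4985 -0.2019  0.0273] gap 0.010580528780633045 in rack [-0.2009 -0.2867]
```

>>> play_rows(commands=[0, 0.003, 0, 0, 0, 0, 1, 0, 0.009, 0, 0, 0, 0, 1, 0, 0.019, 0, 0, 0, 0, 1, 0, 0.032, 0, 0, 0, 0, 1, 0, 0.047, 0, 0, 0, 0, 1, 0, 0.062, 0, 0, 0, 0, 1, 0, 0.077, 0, 0, 0, 0, 1, 0, 0.092, 0, 0, 0, 0, 1, 0, 0.107, 0, 0, 0, 0, 1, 0, 0.122, 0, 0, 0, 0, 1, 0, 0.137, 0, 0, 0, 0, 1, 0, 0.152, 0, 0, 0, 0, 1])

```text
time: 12.4
tool_pos: [0.3925, -0.0363, 0.0326]
tool_rot: [-180.0, -0.0, 172.1]
contact_force: [-0.4, -3.3, 4.4]
grip_width: 0.0187
grasp_force: 59.9
```

>>> play_rows(commands=[0, 0.015, 0, 0, 0, 0, 1, 0, 0.03, 0, 0, 0, 0, 1, 0, 0.045, 0, 0, 0, 0, 1, 0, 0.06, 0, 0, 0, 0, 1, 0, 0.075, 0, 0, 0, 0, 1, 0, 0.09, 0, 0, 0, 0, 1, 0, 0.104, 0, 0, 0, 0, 1, 0, 0.117, 0, 0, 0, 0, 1, 0, 0.127, 0, 0, 0, 0, 1, 0, 0.134, 0, 0, 0, 0, 1, 0, 0.137, 0, 0, 0, 0, 1, 0, 0.137, 0, 0, 0, 0, 1])

```text
time: 13.6
tool_pos: [0.4107, 0.0994, 0.0326]
tool_rot: [-180.0, -0.1, 172.2]
contact_force: [0.3, -2.2, 6.2]
grip_width: 0.0192
grasp_force: 60.1
```

```bash
python3 meas.py m2
python3 - <<'E'
from h import *
d,s=pickle.load(open("m2.pkl","rb"))
cv2.imwrite("pics/m2.png",np.hstack([cv2.resize(d["pixels"][80:300,200:400],None,fx=2,fy=2),cv2.resize(s["pixels"][160:380,240:440],None,fx=2,fy=2)]))
E
```

```text
t 13.6 tcp [0.4107 0.0994 0.0326] [-179.9958   -0.0504  172.1828] F [ 0.3335 -2.2411  6.1601] w 0.019194115798639243
plate from tcp [0.5395 0.0817] in rack [-0.1993 -0.0001] rel yaw 0.08281163189982532
red [289.6792 254.0377] 53
red [358.0704 212.4366] 71
shawl [0.5394 0.0737 0.0414] gap 0.006601440305153958 in rack [-0.1983 -0.008 ]
```

View pics/m2.png

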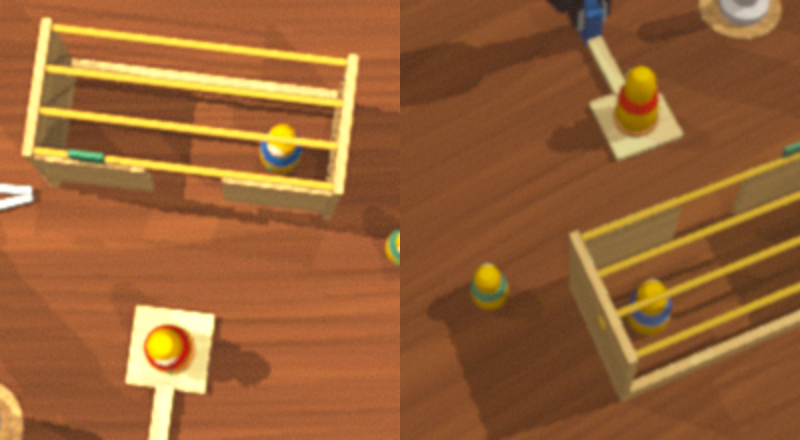

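The doll stands on its plate, with plate corners at (137,307), (214,315), (206,392), (127,383) in the left half and its head at (163,346). I check the plate centre against the TCP estimate.

Run:
```python
from h import *
np.set_printoptions(precision=4,suppress=True)
d,s=pickle.load(open("m2.pkl","rb"))
O=np.array([.7369,.0544]); y=np.radians(-7.9); R=np.array([[np.cos(y),-np.sin(y)],[np.sin(y),np.cos(y)]])
g=lambda c,p,o,z: R.T@(onplane(c,(p[0]+.5)/2-.5+o[0],(p[1]+.5)/2-.5+o[1],z)[:2]-O)
P=np.array([g(d,p,(200,80),.008) for p in((137,307),(214,315),(206,392),(127,383))]); print(P,P.mean(0)); print("head",g(d,(163,346),(200,80),.08))
print("boards", g(d,(152,190),(200,80),.032),g(d,(222,200),(200,80),.032))
S=np.array([g(s,p,(240,160),.008) for p in((190,103),(252,82),(282,133),(217,157))]); print(S.mean(0))
# outline of doll body (red+yellow) left/right extents in top view
h=cv2.cvtColor(d["pixels"],cv2.COLOR_BGR2HSV)[238:272,262:308]; m=cv2.inRange(h,(0,200,90),(28,255,255))
n,l,st,c=cv2.connectedComponentsWithStats(m); k=1+st[1:,4].argmax(); x,yy,w,hh,A=st[k]; print("bbox",x+262,yy+238,w,hh)
for z in(.034,): print(g(d,((x+262-200)*2,(yy+238-80)*2+hh),(200,80),z),g(d,((x+w+262-200)*2,(yy+238-80)*2+hh),(200,80),z))
```

```text
[[-0.1632  0.0383]
 [-0.1619 -0.0372]
 [-0.2369 -0.0388]
 [-0.2376  0.0381]] [-0.1999  0.0001]
head [-0.2006  0.0011]
boards [-0.0516  0.0356] [-0.0532 -0.0322]
[-0.2017 -0.0019]
bbox 273 243 23 22
[-0.2027  0.0213] [-0.1974 -0.0217]
```

The plate centre is at rack (-0.200, 0.000) and the doll is centred on the mouth. Now I slide it straight in.

>>> play_rows(commands=[-0.003, 0, 0, 0, 0, 0, 1, -0.008, 0, 0, 0, 0, 0, 1, -0.015, 0, 0, 0, 0, 0, 1, -0.024, 0, 0, 0, 0, 0, 1, -0.034, 0, 0, 0, 0, 0, 1, -0.044, 0, 0, 0, 0, 0, 1, -0.054, 0, 0, 0, 0, 0, 1, -0.063, 0, 0, 0, 0, 0, 1, -0.071, 0, 0, 0, 0, 0, 1, -0.077, 0, 0, 0, 0, 0, 1, -0.08, 0, 0, 0, 0, 0, 1, -0.08, 0, 0, 0, 0, 0, 1])

```text
time: 14.9
tool_pos: [0.4885, 0.0893, 0.0326]
tool_rot: [179.9, -0.3, 172.2]
contact_force: [-3.1, 0.6, 8.2]
grip_width: 0.0192
grasp_force: 60.5
```

```bash
python3 meas.py m3
```

```text
t 14.9 tcp [0.4885 0.0893 0.0326] [179.8931  -0.2559 172.2185] F [-3.1372  0.6212  8.1685] w 0.019210480751025258
plate from tcp [0.6173 0.0717] in rack [-0.1208  0.0007] rel yaw 0.1184634532074762
red [291.0886 215.9241] 79
red [375.1045 242.9851] 67
shawl [0.6124 0.0703 0.0266] gap 0.004087696572805099 in rack [-0.1255 -0.0013]
```

>>> play_rows(commands=[-0.003, 0, -0.0005, 0, 0, 0, 1, -0.008, 0, -0.0005, 0, 0, 0, 1, -0.015, 0, -0.0005, 0, 0, 0, 1, -0.024, 0, -0.0005, 0, 0, 0, 1, -0.034, 0, -0.0005, 0, 0, 0, 1, -0.044, 0, -0.0005, 0, 0, 0, 1, -0.054, 0, -0.0005, 0, 0, 0, 1, -0.063, 0, -0.0005, 0, 0, 0, 1, -0.07, 0, -0.0005, 0, 0, 0, 1, -0.076, 0, -0.0005, 0, 0, 0, 1, -0.08, 0, -0.0005, 0, 0, 0, 1, -0.082, 0, -0.0005, 0, 0, 0, 1])

```text
time: 16.2
tool_pos: [0.5694, 0.0783, 0.0326]
tool_rot: [179.9, -0.3, 172.2]
contact_force: [-4.8, 0.3, 7.3]
grip_width: 0.019
grasp_force: 60.2
```

>>> play_rows(commands=[-0.003, 0, 0, 0, 0, 0, 1, -0.008, 0, 0, 0, 0, 0, 1, -0.015, 0, 0, 0, 0, 0, 1, -0.023, 0, 0, 0, 0, 0, 1, -0.031, 0, 0, 0, 0, 0, 1, -0.038, 0, 0, 0, 0, 0, 1, -0.043, 0, 0, 0, 0, 0, 1, -0.046, 0, 0, 0, 0, 0, 1, -0.047, 0, 0, 0, 0, 0, 1, -0.047, 0, 0, 0, 0, 0, 1])

```text
time: 17.2
tool_pos: [0.6161, 0.072, 0.0326]
tool_rot: [179.9, -0.3, 172.2]
contact_force: [-3.4, -0.1, 6.8]
grip_width: 0.0189
grasp_force: 60.1
```

```bash
python3 meas.py m4
```

```text
t 17.2 tcp [0.6161 0.072  0.0326] [179.9012  -0.2772 172.2201] F [-3.3609 -0.1065  6.8326] w 0.018923031740209206
plate from tcp [0.7449 0.0544] in rack [0.0079 0.0011] rel yaw 0.12012559566471204
red [ 17.3705 410.4279] 610
red [408.0222 300.9778] 45
shawl [ 0.9958 -0.6827  1.9433] gap 0.4073464619888513 in rack [ 0.3577 -0.6945]
```

>>> play_rows(commands=[0, 0.002, 0, 0, 0, 0, 1, 0, 0.006, 0, 0, 0, 0, 1, 0, 0.012, 0, 0, 0, 0, 1, 0, 0.02, 0, 0, 0, 0, 1, 0, 0.03, 0, 0, 0, 0, 1, 0, 0.04, 0, 0, 0, 0, 1, 0, 0.05, 0, 0, 0, 0, 1, 0, 0.06, 0, 0, 0, 0, 1, 0, 0.069, 0, 0, 0, 0, 1, 0, 0.075, 0, 0, 0, 0, 1, 0, 0.079, 0, 0, 0, 0, 1, 0, 0.081, 0, 0, 0, 0, 1])

```text
time: 18.5
tool_pos: [0.6296, 0.1501, 0.0326]
tool_rot: [-180.0, -0.0, 172.1]
contact_force: [0.1, -3.2, 4.1]
grip_width: 0.0195
grasp_force: 59.7
```

>>> play_rows(commands=[0, 0, 0, 0, 0, 0, 1, 0, 0, 0, 0, 0, 0, 1])

```text
time: 18.7
tool_pos: [0.6296, 0.1502, 0.0326]
tool_rot: [179.9, -0.0, 172.1]
contact_force: [0.9, -0.7, 2.9]
grip_width: 0.0192
grasp_force: 59.6
```

```bash
python3 meas.py m5
python3 - <<'E'
from h import *
d,s=pickle.load(open("m5.pkl","rb"))
cv2.imwrite("pics/m5.png",np.hstack([cv2.resize(d["pixels"][80:300,180:380],None,fx=2,fy=2),cv2.resize(s["pixels"][160:380,310:510],None,fx=2,fy=2)]))
E
```

```text
t 18.7 tcp [0.6296 0.1502 0.0326] [179.9231  -0.0236 172.113 ] F [ 0.8561 -0.7287  2.8995] w 0.019218090416149733
plate from tcp [0.7584 0.1323] in rack [0.0106 0.0802] rel yaw 0.012998336088283047
red [254.6515 145.2879] 66
red [445.42 286.54] 50
shawl [0.7574 0.1423 0.0071] gap 0.003387991980239067 in rack [0.0082 0.0898]
```

View pics/m5.png

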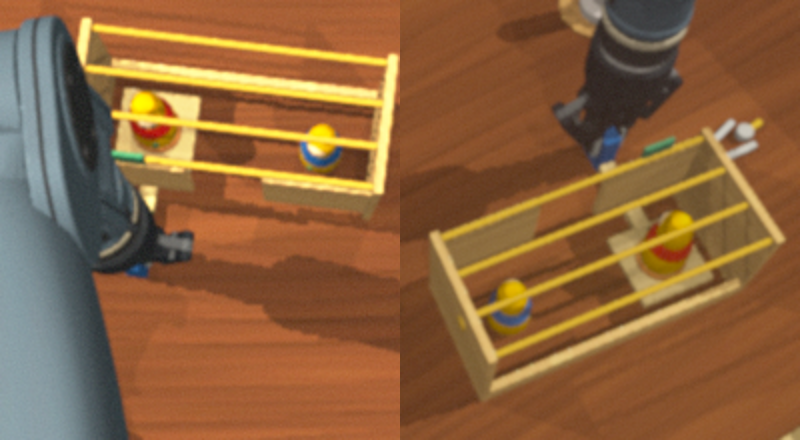

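The wet doll stands upright on its paddle in the empty bay, at about (665,245) on the right, clear of walls and rods. Now I open the fingers, rise and back off.

>>> play_rows(commands=[0, 0, 0, 0, 0, 0, 0.7, 0, 0, 0, 0, 0, 0, 0.5, 0, 0, 0, 0, 0, 0, 0.4, 0, 0, 0, 0, 0, 0, 0.2, 0, 0, 0, 0, 0, 0, 0, 0, 0, 0, 0, 0, 0, -0.2, 0, 0, 0, 0, 0, 0, -0.4, 0, 0, 0, 0, 0, 0, -0.6, 0, 0, 0, 0, 0, 0, -0.8, 0, 0, 0, 0, 0, 0, -0.8, 0, 0, 0, 0, 0, 0, -0.8])

```text
time: 19.9
tool_pos: [0.6297, 0.1497, 0.0329]
tool_rot: [180.0, 0.0, 172.1]
contact_force: [-1.0, -0.6, 0.0]
grip_width: 0.0769
grasp_force: 0.0
```

>>> play_rows(commands=[0, 0, -0.005, 0, 0, 0, -0.8, 0, 0, -0.015, 0, 0, 0, -0.8, 0, 0, -0.03, 0, 0, 0, -0.8, 0, 0, -0.05, 0, 0, 0, -0.8, 0, 0, -0.08, 0, 0, 0, -0.8, 0.01, 0, -0.11, 0, 0, 0, -0.8, 0.03, 0, -0.14, 0, 0, 0, -0.8, 0.06, -0.02, -0.17, 0, 0, 0, -0.8, 0.1, -0.05, -0.2, 0, 0, 0, -0.8, 0.14, -0.09, -0.2, 0, 0, 0, -0.8, 0.18, -0.13, -0.2, 0, 0, 0, -0.8, 0.18, -0.13, -0.2, 0, 0, 0, -0.8])

```text
time: 21.1
tool_pos: [0.4309, 0.0443, 0.2353]
tool_rot: [-180.0, 0.1, 172.0]
contact_force: [0.1, 0.5, -0.4]
grip_width: 0.0769
grasp_force: 0.0
```

>>> play_rows(commands=[0.03, -0.03, 0, 0, 0, 0, -0.8, 0.06, -0.06, 0, 0, 0, 0, -0.8, 0.06, -0.1, 0, 0, 0, 0, -0.8, 0.06, -0.1, 0, 0, 0, 0, -0.8])

```text
time: 21.5
tool_pos: [0.3597, -0.0486, 0.2348]
tool_rot: [-179.8, 0.2, 171.7]
contact_force: [0.1, 0.6, 0.2]
grip_width: 0.077
grasp_force: 0.0
```

Run:
```python
from workcell import r,get_image
from h import *
d=get_image("top");s=get_image("scene"); o=r.get_obs(); print(o["time"],o["tool_pos"],o["contact_force"])
cv2.imwrite("pics/end.png",np.hstack([cv2.resize(d["pixels"][80:360,120:420],None,fx=1.3,fy=1.3),cv2.resize(s["pixels"][90:370,260:560],None,fx=1.3,fy=1.3)]))
```

```text
21.6 [ 0.36060076 -0.04576693  0.23441508] [-0.15604588 -0.31255515  0.47860129]
```

View pics/end.png

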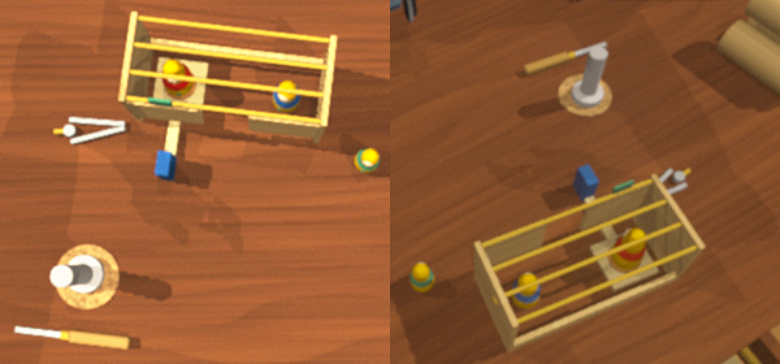

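The post is upright on the pad at (86,275), and the wet doll stands in the bay at (178,78). The bystanders are unmoved and the arm is clear, so I hand in.

```bash
python3 -c "
from workcell import r
print(r.hand_in())"
```

```text
the job is handed in; nothing more can be done
None
```

The job is handed in at about 21.6 s of the 64 s allowed; the last images show the post upright on its pad, the wet doll standing on its paddle in the empty bay, the bystanders apparently unmoved and the arm clear, but `hand_in()` returned no verdict.

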